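# Snug up the gel cassettes with spacer plates

## Robot

A 6-joint arm with a two-finger parallel gripper is mounted at the origin on a cart in front of the work surface, level with it; the furniture and walls round the work are solid. World frame = base frame: x ahead of the robot, y to its left, z up, the work surface at z = 0. Lengths are in m, angles in rad, forces in N, time in s.
With the tool pointing down it reaches from about 0.225 to 0.875 m from the base axis. Payload 3.4 kg.
Tool frame: the origin (TCP) lies at the very end of the fingers, on their centre line; the grasp point (between the pads) lies manip.pinch_z behind it (manip.pinch_z is the distance from the TCP to the grasp point, in m); z points along the fingers, y is the direction in which the jaws open and shut (so a half turn about z gives the same grasp; the last joint's range is limited). The gripper opens to 85 mm and grips with 20 to 120 N. Pads are 22 mm wide; open, the fingers measure 114 mm over their backs; the gripper's body (76 mm by 85 mm) begins 54 mm behind the grasp point. The pads swing forward as they close: fully open they stand 13 mm farther back than shut.
Start: joints at [-1.311, 0.276, 1.505, -0, 1.361, -0.121], TCP at [0.214, -0.534, 0.231] pointing down, gripper open.
Joint ranges: [-2.89, 2.89], [-0.75, 2.08], [0.22, 2.7], [-1.18, 4.32], [0.11, 2.71], [-2.7, 2.7]. Speed limits (rad/s): [2.57, 2.57, 3.14, 3.14, 3.14, 3.14].

## Interface

Orientations are given as a unit quaternion [w, x, y, z].
In Python, from rig import manip, imaging, workorder gives the robot as it stands.
- The arm moves only by the tool apply_moves, never from a script. Its argument "moves" is one flat list of numbers, 7 for each row, row after row: the finger opening in m, from 0 to 0.0854, then the shift along the tool's x, y, z in m, then the turn, a rotation vector about the tool's x, y, z in rad. In form: [jaw, tx, ty, tz, rx, ry, rz, jaw, tx, ty, tz, rx, ry, rz, ...]. A call has exactly 8 rows; each row shifts and turns the pose as measured when the row begins, along the tool's axes as they then stand; what a row does not reach is not made up. A row lasts 1/12 s, in which the tool goes at most 41.7 mm and 7.16 degrees, less where a joint would pass 70% of its speed; a pose out of reach is approached as far as the arm can. A call with a gripper value outside its range is refused whole. The fingers move at their own pace and stop on an object; "newtons" is the grip in N (left out, the last holds). Time passes only in rows, so rows that do not move let the fingers close, or fill a call up. It gives the time, the measured TCP pose, the force and the opening at its end, in the units of the state.
- manip.get_state(): the state, without advancing time (a new reading comes with each control period).
- imaging.get_image(name): name is "scene" or "top" or "wrist"; returns a dict with "image" (420x560x3 uint8, red, green, blue), "range_z" (420x560 float32, m along the optical axis (not along the pixel's ray), 0 where there is no reading), "fx", "fy", "cx", "cy" (pixels), "R" (3x3) and "t" (3): a world point X has camera coordinates R X + t. Camera axes: x right, y down, z forward; pixel columns grow to the right and rows downward; lengths in m; the calibration is good to about 2 mm. The wrist camera is an equidistant fisheye: a pixel r from the principal point sees the ray r / f radians off the axis. A picture is of the moment at which its call begins.
- workorder.sign_off(): hands the job in, once; it reports no verdict.
The state is a dict: "clock": time; "qpos": joint angles; "qd": joint speeds; "effort": joint torques, N m; "position": TCP position; "ee_rot": TCP orientation; "contact_force": force on the tool from outside, world axes, zero at the start; "moment": the same for the moment, N m; "width": finger opening in m.
Only numpy, scipy, OpenCV 4.12 (cv2) and the standard library are available. Lean on these libraries where they do the work, as an engineer would, in place of code of your own. Each camera call takes 0.05 s, during which the arm holds its last target.

## Task

The glass cassettes in the small grey casting chamber must not be able to shift. Stand white spacer plates upright in the gap between the cassettes and the chamber's front wall, one after the other, until the gap is snug: of the three plates that stand on the worktop, take the two thick ones, which together just fill it, and set each fully down on the chamber floor. Leave the thin plate standing where it is.

Things in the scene. Friction and masses are not known exactly. Their poses are not given: they have to be found in the camera images.
- chamber: grey open-topped box, 132 x 100 mm, fixed; walls and the fixed glass cassettes in its back end 60 mm above worktop, floor 10 mm above it. Origin: at worktop level under the middle of the empty gap; x points to the cassettes. Gap: x -26 (front wall, 8 mm thick) to +26 mm (first cassette), y -40 to +40 mm; upper edges at x = -26 and +26 eased 5 mm. Two thick plates leave 4 mm play.
- plate_a: white plastic spacer plate, 24 mm thick (its own x), 50 mm wide (its own y), 90 mm tall (its own z), standing upright on the worktop on its narrow foot; the long edges of its foot and top are bevelled 5 mm at 45 degrees; about 130 g. Origin: centre of its underside. One of the two thick ones.
- plate_b: white plastic spacer plate, 24 mm thick (its own x), 50 mm wide (its own y), 90 mm tall (its own z), standing upright on the worktop on its narrow foot; the long edges of its foot and top are bevelled 5 mm at 45 degrees; about 130 g. Origin: centre of its underside. The other thick one, the same as plate_a.
- plate_thin: white plastic spacer plate, 12 mm thick (its own x), 50 mm wide (its own y), 90 mm tall (its own z), standing upright on the worktop on its narrow foot; about 80 g. Origin: centre of its underside. The same outline as the thick ones, half as thick; not to be used.
Mind the look-alikes: they are no part of the job. Leave any black or orange look-alike of the plate_a alone.

How it is judged:
On the way, in this order (a step that is already met when the one before it is completed fails the run):
1. one thick plate stands on the chamber floor in the gap while the other is not yet in it ((((x of plate_a in the frame of chamber between -0.02 and 0.02 m and y of plate_a in the frame of chamber between -0.02 and 0.02 m and z of plate_a in the frame of chamber between 0.004 and 0.022 m and angle between plate_a's own z axis and vertical below 0.3 rad) and not (x of plate_b in the frame of chamber between -0.045 and 0.045 m and y of plate_b in the frame of chamber between -0.05 and 0.05 m and z of plate_b in the frame of chamber below 0.055 m)) or ((x of plate_b in the frame of chamber between -0.02 and 0.02 m and y of plate_b in the frame of chamber between -0.02 and 0.02 m and z of plate_b in the frame of chamber between 0.004 and 0.022 m and angle between plate_b's own z axis and vertical below 0.3 rad) and not (x of plate_a in the frame of chamber between -0.045 and 0.045 m and y of plate_a in the frame of chamber between -0.05 and 0.05 m and z of plate_a in the frame of chamber below 0.055 m)))), for 0.2 s.
2. both thick plates stand in the gap (x of plate_a in the frame of chamber between -0.02 and 0.02 m and y of plate_a in the frame of chamber between -0.02 and 0.02 m and z of plate_a in the frame of chamber between 0.004 and 0.015 m and angle between each of plate_a, plate_b's own z axis and vertical below 0.175 rad and x of plate_b in the frame of chamber between -0.02 and 0.02 m and y of plate_b in the frame of chamber between -0.02 and 0.02 m and z of plate_b in the frame of chamber between 0.004 and 0.015 m), for 0.2 s.
At the end, for the whole second after the job is handed in: Both thick plates stand side by side in the gap, at rest, on the chamber floor (undersides within 5 mm of it), their origins within 20 mm of the gap's middle along and across it, upright within 10 degrees; the thin plate still stands upright (within 10 degrees) less than 30 mm from where it was (all of step 2 and linear speed of each of plate_a, plate_b below 0.02 m/s and distance of plate_thin from where it was at the start of the episode below 0.03 m and angle between plate_thin's own z axis and vertical below 0.175 rad); the robot touches nothing.
It also fails if it takes over 58 s, if anything falls off the work surface, if the arm or the gripper's body presses on something with over 40 N, if the wrist force passes 120 N, or if a joint passes its speed limit or range.

## Working session

There is one attempt and no reset: what is moved stays moved. The work goes in short steps, Python scripts to look and compute and a tool call to move; the robot and the scene stay as the last step left them, time stands still between calls to the robot, and variables do not carry over. Pictures are saved under pics/ and viewed, and the job is handed in when it is done.

Besides the shell and the picture viewer there is one more tool, called after "Emit:" by a JSON object that holds its "method" and its "body", one argument or row to a line. apply_moves: Moves the arm, as the interface text tells. Its arguments: {"type":"object","properties":{"moves":{"type":"array"},"newtons":{"type":"number"}},"required":["moves"]}

```bash
ls; mkdir -p pics
python3 - <<'E'
from rig import manip, imaging, workorder
import cv2
print(manip.get_state()); print(manip.pinch_z)
for n in ("scene","top"):
    d=imaging.get_image(n); cv2.imwrite(f"pics/{n}0.png",d["image"][:,:,::-1]); print(n,d["fx"],d["fy"],d["cx"],d["cy"],d["R"],d["t"])
    import numpy as np; np.savez(f"{n}0.npz",**d)
E
```

```text
pics
{'clock': 0.0, 'qpos': array([-1.31099111e+00,  2.76637586e-01,  1.50616130e+00, -1.37743731e-05,
        1.36066947e+00, -1.20974217e-01]), 'qd': array([ 1.79110339e-05,  1.38050229e-05,  4.23473204e-04, -1.21411303e-03,
        3.11072069e-03,  2.97274162e-04]), 'effort': array([ 3.32275033e-05, -4.16775334e+01, -2.45805234e+01, -4.56122543e-04,
        1.08080765e-02, -4.58512929e-06]), 'position': array([ 0.21356278, -0.53329946,  0.23040419]), 'ee_rot': array([-9.35121067e-04,  9.81929854e-01,  1.89242920e-01, -7.17669656e-05]), 'contact_force': array([-0.83144927,  0.30427745, -0.38327404]), 'moment': array([-0.03757992, -0.04579947,  0.00665772]), 'width': 0.08537988115775881}
0.0187
scene 541.3102560244197 541.3102560244197 281.6695515884093 214.39902893213164 [[-0.5275894  -0.84949179 -0.0036224 ]
 [-0.64791087  0.40514516 -0.64503403]
 [ 0.54941871 -0.33796613 -0.76414526]] [0.25643987 0.29335291 1.06993745]
top 519.7384180781352 519.7384180781352 276.7664871610294 209.82589756849137 [[ 0.00324791 -0.99991078  0.01295722]
 [-0.99209239 -0.0048477  -0.12541605]
 [ 0.12546768 -0.01244742 -0.99201962]] [0.03447448 0.43111502 0.96894465]
```

View pics/scene0.png

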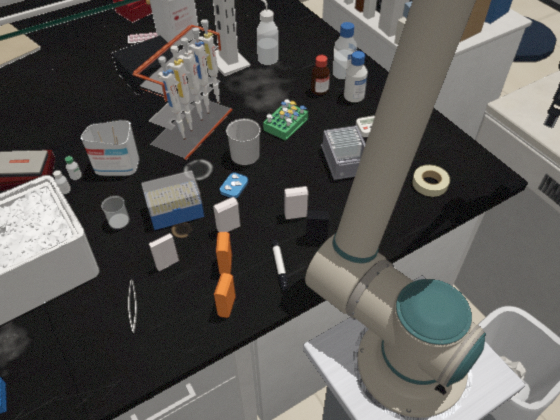

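View pics/top0.png

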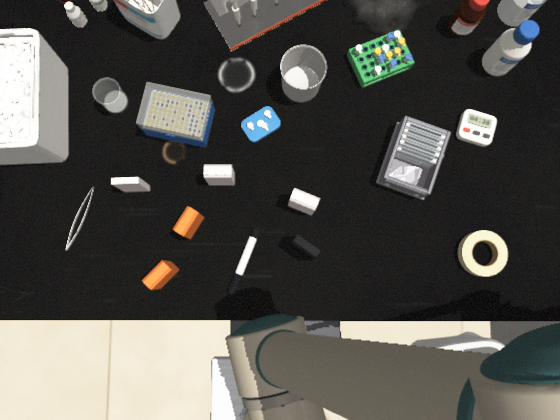

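The top view shows white plates at about (130,184), (219,175) and (304,202), orange look-alikes at (188,222) and (160,275), a black one at (305,245), and the chamber at (415,157). The left plate at (130,184) looks like the thin one. I'll enlarge to confirm.

```bash
cat > h.py <<'E'
import numpy as np, cv2
def load(n): return dict(np.load(n))
def px2w(d,u,v,z):  # intersect pinhole pixel ray w/ world plane Z=z
    r=np.array([(u-d["cx"])/d["fx"],(v-d["cy"])/d["fy"],1.0]); R=d["R"];t=d["t"]
    o=-R.T@t; w=R.T@r; return o+w*(z-o[2])/w[2]
def w2px(d,X):
    c=d["R"]@np.asarray(X,float)+d["t"]; return np.array([d["cx"]+d["fx"]*c[0]/c[2],d["cy"]+d["fy"]*c[1]/c[2]])
def cloud(d):
    z=d["range_z"]; v,u=np.mgrid[:z.shape[0],:z.shape[1]]
    c=np.stack([(u-d["cx"])/d["fx"]*z,(v-d["cy"])/d["fy"]*z,z],-1)
    return (c-d["t"])@d["R"]
E
python3 - <<'E'
from h import *
d=load("top0.npz");im=d["image"][:,:,::-1]
c=cv2.resize(im[150:230,100:330],None,fx=3.4,fy=3.4,interpolation=cv2.INTER_CUBIC);cv2.imwrite("pics/c1.png",c)
c=cv2.resize(im[105:210,365:465],None,fx=5.5,fy=5.5,interpolation=cv2.INTER_CUBIC);cv2.imwrite("pics/c2.png",c)
s=load("scene0.npz");im=s["image"][:,:,::-1]
c=cv2.resize(im[110:280,140:380],None,fx=3.3,fy=3.3,interpolation=cv2.INTER_CUBIC);cv2.imwrite("pics/c3.png",c)
for d in (d,s):
  P=cloud(d);hs=cv2.cvtColor(d["image"],cv2.COLOR_RGB2HSV)
  print((d["range_z"]==0).mean())
E
```

```text
0.004141156462585034
0.003945578231292517
```

View pics/c1.png

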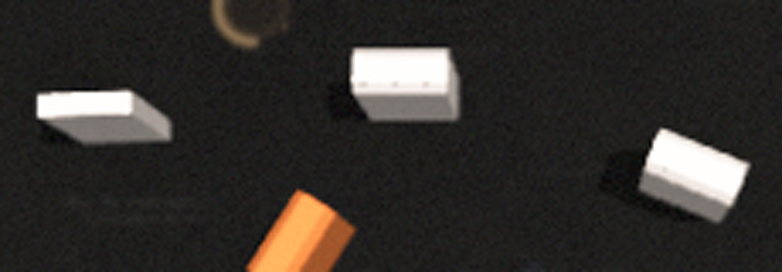

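View pics/c2.png

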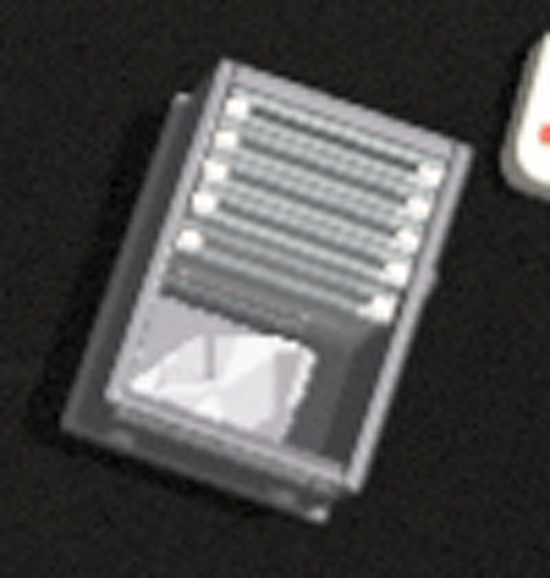

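View pics/c3.png

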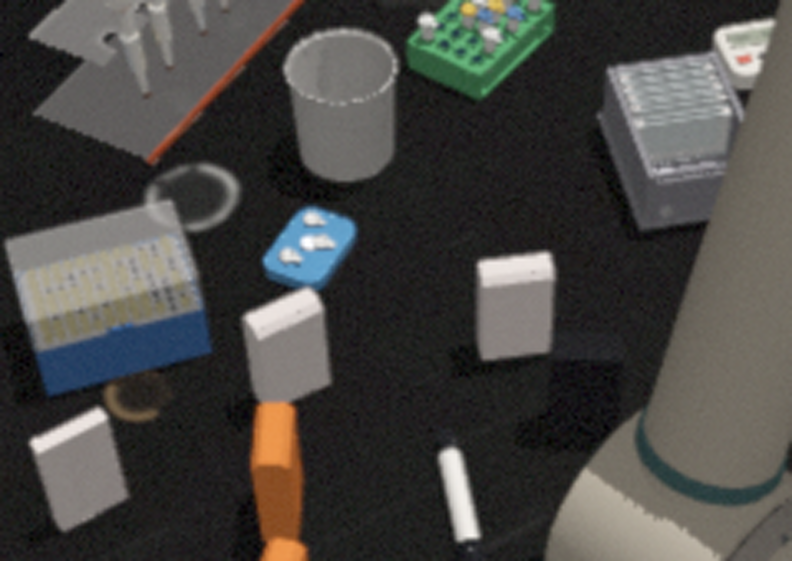

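The crops confirm it: the plate at (130,184) is visibly thinner with no bevel (plate_thin), and the plates at (219,175) and (304,202) are the thick bevelled ones. Black (305,245) and orange (188,222), (160,275) are look-alikes. The chamber gap is at the lower end in the top view, with the front wall towards (405,190).

Run:
```python
from h import *
T=load("top0.npz");S=load("scene0.npz")
PT,PS=cloud(T),cloud(S)
# table plane bias
for nm,P in (("top",PT),("scene",PS)):
    m=(abs(P[...,2])<.015)&(P[...,0]>.2)&(P[...,0]<.7)&(abs(P[...,1])<.4); print(nm,"table z",np.median(P[m][:,2]),P[m][:,2].std())
for nm,(u,v) in dict(thin=(126,179),mid=(218,169),right=(306,196)).items():
    c=PT[v,u]
    for k,P in (("top",PT),("scene",PS)):
        m=(abs(P[...,0]-c[0])<.05)&(abs(P[...,1]-c[1])<.05)&(P[...,2]>.084)&(P[...,2]<.1)
        q=P[m]; 
        if len(q)<5: print(nm,k,len(q));continue
        r=cv2.minAreaRect((q[:,:2]*1000).astype(np.float32)); print(nm,k,len(q),"z",np.median(q[:,2]).round(4),r)
# chamber
c=PT[157,413];print(c)
for k,P in (("top",PT),("scene",PS)):
    m=(abs(P[...,0]-c[0])<.1)&(abs(P[...,1]-c[1])<.1)&(P[...,2]>.03)&(P[...,2]<.08)
    q=P[m];print(k,len(q),np.percentile(q[:,2],[5,50,95,99]))
    m2=m&(P[...,2]>.055);q=P[m2]; r=cv2.minAreaRect((q[:,:2]*1000).astype(np.float32));print(r,cv2.boxPoints(r))
np.set_printoptions(linewidth=250)
print((PT[160:202:2,380:450:3,2]*1000).astype(int))
```

```text
top table z 0.0017412288947524638 0.0024917548404537774
scene table z -0.0007598280999344686 0.0034364505147647085
thin top 206 z 0.0918 ((475.5289306640625, 310.6414794921875), (12.565812110900879, 49.17481231689453), 2.0791380405426025)
thin scene 141 z 0.0889 ((474.29327392578125, 312.42230224609375), (49.99159240722656, 15.98876667022705), 89.57194519042969)
mid top 382 z 0.0911 ((494.704345703125, 145.66250610351562), (24.612152099609375, 50.77764129638672), 0.574005663394928)
mid scene 180 z 0.0888 ((492.14349365234375, 145.8670196533203), (26.036907196044922, 51.22283935546875), 2.9160735607147217)
right top 372 z 0.0912 ((444.38372802734375, -11.99500846862793), (49.7603645324707, 24.679048538208008), 67.99971771240234)
right scene 171 z 0.0888 ((441.3887939453125, -10.532108306884766), (50.27737045288086, 24.441452026367188), 68.4776611328125)
[ 0.53070254 -0.22244271  0.04959032]
top 2688 [0.0366641  0.06007037 0.06420515 0.06546512]
((532.736083984375, -226.29827880859375), (93.53763580322266, 130.85366821289062), 70.34014129638672) [[ 455.38852 -248.32886]
 [ 578.61426 -2
[... 2200 characters left out ...]
 14   24   29   35   45   56   58   60   57   60    0    5   -2    2    0    0    2]
 [   0    1    4    3    0    3    1    1    8   11   22   33   43   54   58   63   60    3    1    0    1    1    1    3]
 [   3    2    0    0   -1    0    2    4    4    3   12   14   28   32   38   58   53    0    2    1    1    2    0    2]
 [   0    2   -4    2    3    2    0    4    2    7    1   -1   23   16   24    1    0   -1    1    3    5    0    0    0]
 [   1    0   -1    4    2    5    2    3    2    3    2    4   -1    7   12    2    3    2    1   -1    3    3    4    2]
 [   2    2    0    0    2    0    0    3    2    0    0    0    3    2    0    1   -1    3    2    0    4    0    0    2]]
```

```bash
cat >> h.py <<'E'
from scipy.spatial.transform import Rotation as Ro
def pose(st):
    q=np.asarray(st["ee_rot"]); return np.array(st["position"]),Ro.from_quat([q[1],q[2],q[3],q[0]])
def down(yawdeg):
    return Ro.from_euler('z',yawdeg,degrees=True)*Ro.from_euler('x',180,degrees=True)
def plan(xyz,yaw,jaw,step=.038,nmax=8,dec=3):
    """rows from the present pose to target, in tool axes, printed for the call"""
    from rig import manip
    st=manip.get_state();p,R=pose(st);Rt=down(yaw);xyz=np.asarray(xyz,float)
    rv=(R.inv()*Rt).as_rotvec();d=np.linalg.norm(xyz-p)
    n=max(1,int(np.ceil(max(d/step,np.linalg.norm(rv)/.115))))
    print("t",round(float(st["clock"]),2),"pos",p.round(4),"yaw",round(np.degrees(np.arctan2(*R.as_matrix()[[1,0],0])),1),"dist",round(d,4),"rows needed",n,"F",st["contact_force"].round(1),"w",round(float(st["width"]),4))
    for i in range(nmax):
        if i>=n: print([jaw,0,0,0,0,0,0],",");continue
        sh=R.inv().apply((xyz-p)/n); print([jaw]+[round(float(v),dec) for v in sh]+[round(float(v),3) for v in rv/n],",")
        R=R*Ro.from_rotvec(rv/n)
E
python3 - <<'E'
from h import *
plan([.443,-.011,.20],-22,.085,nmax=16)
E
```

```text
t 0.1 pos [ 0.2136 -0.5333  0.2305] yaw 21.8 dist 0.5713 rows needed 16 F [ 0.7  0.3 -0.3] w 0.0853
[0.085, 0.025, -0.025, 0.002, -0.0, 0.0, 0.048] ,
[0.085, 0.024, -0.026, 0.002, -0.0, 0.0, 0.048] ,
[0.085, 0.023, -0.027, 0.002, -0.0, 0.0, 0.048] ,
[0.085, 0.022, -0.028, 0.002, -0.0, 0.0, 0.048] ,
[0.085, 0.02, -0.029, 0.002, -0.0, 0.0, 0.048] ,
[0.085, 0.019, -0.03, 0.002, -0.0, 0.0, 0.048] ,
[0.085, 0.017, -0.031, 0.002, -0.0, 0.0, 0.048] ,
[0.085, 0.016, -0.032, 0.002, -0.0, 0.0, 0.048] ,
[0.085, 0.014, -0.033, 0.002, -0.0, 0.0, 0.048] ,
[0.085, 0.013, -0.033, 0.002, -0.0, 0.0, 0.048] ,
[0.085, 0.011, -0.034, 0.002, -0.0, 0.0, 0.048] ,
[0.085, 0.009, -0.034, 0.002, -0.0, 0.0, 0.048] ,
[0.085, 0.008, -0.035, 0.002, -0.0, 0.0, 0.048] ,
[0.085, 0.006, -0.035, 0.002, -0.0, 0.0, 0.048] ,
[0.085, 0.004, -0.035, 0.002, -0.0, 0.0, 0.048] ,
[0.085, 0.003, -0.036, 0.002, -0.0, 0.0, 0.048] ,
```

Emit:
{"method": "apply_moves", "body": {
  "moves": [0.085,0.025,-0.025,0.002,0,0,0.048,0.085,0.024,-0.026,0.002,0,0,0.048,0.085,0.023,-0.027,0.002,0,0,0.048,0.085,0.022,-0.028,0.002,0,0,0.048,0.085,0.02,-0.029,0.002,0,0,0.048,0.085,0.019,-0.03,0.002,0,0,0.048,0.085,0.017,-0.031,0.002,0,0,0.048,0.085,0.016,-0.032,0.002,0,0,0.048],
  "newtons": 40
}}

```text
clock: 0.77
position: [0.3309, -0.2714, 0.209]
ee_rot: [-0.001, 1.0, -0.017, -0.002]
contact_force: [1.3, 0.5, -0.5]
width: 0.0849
```

Run:
```python
from h import *
plan([.443,-.011,.20],-22,.085,nmax=10)
```

```text
t 0.77 pos [ 0.3309 -0.2714  0.209 ] yaw -2.0 dist 0.2837 rows needed 8 F [ 1.3  0.5 -0.5] w 0.0849
[0.085, 0.013, -0.033, 0.001, -0.0, 0.001, 0.044] ,
[0.085, 0.011, -0.034, 0.001, -0.0, 0.001, 0.044] ,
[0.085, 0.01, -0.034, 0.001, -0.0, 0.001, 0.044] ,
[0.085, 0.008, -0.034, 0.001, -0.0, 0.001, 0.044] ,
[0.085, 0.007, -0.035, 0.001, -0.0, 0.001, 0.044] ,
[0.085, 0.005, -0.035, 0.001, -0.0, 0.001, 0.044] ,
[0.085, 0.004, -0.035, 0.001, -0.0, 0.001, 0.044] ,
[0.085, 0.002, -0.035, 0.001, -0.0, 0.001, 0.044] ,
[0.085, 0, 0, 0, 0, 0, 0] ,
[0.085, 0, 0, 0, 0, 0, 0] ,
```

Emit:
{"method": "apply_moves", "body": {
  "moves": [0.085,0.013,-0.033,0.001,0,0.001,0.044,0.085,0.011,-0.034,0.001,0,0.001,0.044,0.085,0.01,-0.034,0.001,0,0.001,0.044,0.085,0.008,-0.034,0.001,0,0.001,0.044,0.085,0.007,-0.035,0.001,0,0.001,0.044,0.085,0.005,-0.035,0.001,0,0.001,0.044,0.085,0.004,-0.035,0.001,0,0.001,0.044,0.085,0.002,-0.035,0.001,0,0.001,0.044]
}}

```text
clock: 1.43
position: [0.4446, 0.003, 0.1997]
ee_rot: [-0.001, 0.979, -0.202, 0.001]
contact_force: [0.6, -0.1, -0.8]
width: 0.0851
```

Run:
```python
from h import *
from rig import imaging
for n in ("scene","top","wrist"):
    d=imaging.get_image(n); np.savez(f"{n}1.npz",**d); cv2.imwrite(f"pics/{n}1.png",d["image"][:,:,::-1])
s=load("scene1.npz");c=s["image"][110:200,300:400,::-1];cv2.imwrite("pics/c4.png",cv2.resize(c,None,fx=6,fy=6,interpolation=cv2.INTER_CUBIC))
plan([.443,-.011,.20],-22,.085,nmax=3)
```

```text
t 1.58 pos [0.4447 0.0034 0.1994] yaw -22.9 dist 0.0145 rows needed 1 F [ 0.7  0.3 -0.9] w 0.0851
[0.085, 0.004, 0.014, -0.001, -0.003, -0.001, -0.015] ,
[0.085, 0, 0, 0, 0, 0, 0] ,
[0.085, 0, 0, 0, 0, 0, 0] ,
```

View pics/scene1.png

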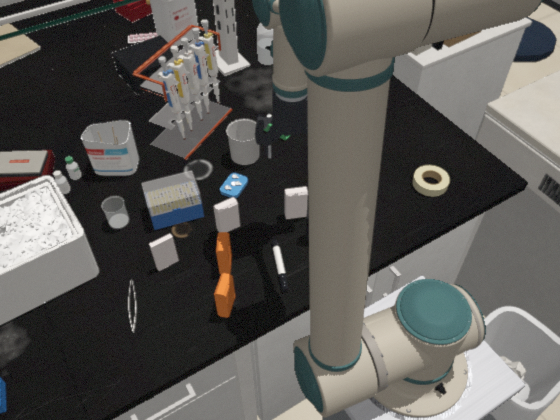

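View pics/wrist1.png

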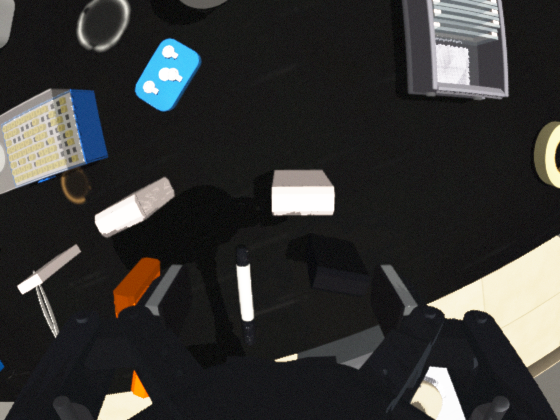

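View pics/c4.png

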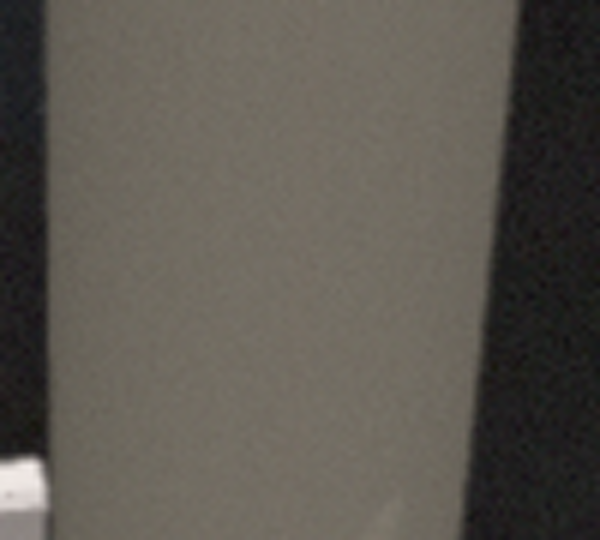

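View pics/top1.png

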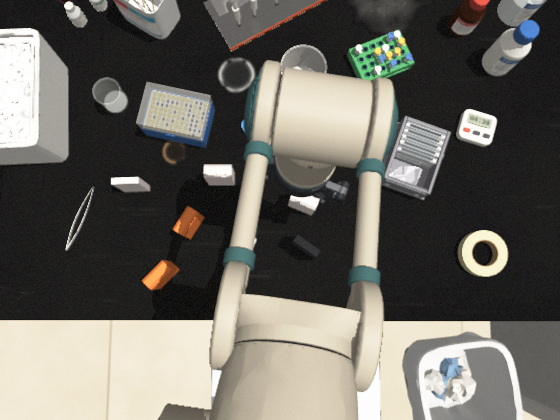

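The wrist view shows the right thick plate at (303,192), the other two white plates at (135,205) and (50,268), and the chamber at (455,50). Next I'll measure the same features from the wrist depth.

```bash
cat >> h.py <<'E'
def cloudw(d):
    z=d["range_z"]; v,u=np.mgrid[:z.shape[0],:z.shape[1]]
    a=(u-d["cx"])/d["fx"];b=(v-d["cy"])/d["fy"];th=np.hypot(a,b);k=np.where(th>1e-9,np.tan(np.minimum(th,1.45))/np.maximum(th,1e-9),1)
    c=np.stack([a*k*z,b*k*z,z],-1); return (c-d["t"])@d["R"]
def rect(P,c,zlo,zhi,r=.05):
    m=(abs(P[...,0]-c[0])<r)&(abs(P[...,1]-c[1])<r)&(P[...,2]>zlo)&(P[...,2]<zhi); q=P[m]
    if len(q)<8: return len(q)
    (a,b),(w,h),an=cv2.minAreaRect((q[:,:2]*1000).astype(np.float32)); return len(q),round(a,1),round(b,1),round(w,1),round(h,1),round(an,1),"z",float(np.median(q[:,2]).round(4))
E
python3 - <<'E'
from h import *
W=load("wrist1.npz");P=cloudw(W);print(W["fx"],W["cx"],W["cy"],-W["R"].T@W["t"])
m=(abs(P[...,2])<.02)&(W["range_z"]>0);print("table",np.median(P[m][:,2]))
for nm,c in dict(mid=(.493,.146),right=(.443,-.011),thin=(.475,.311)).items(): print(nm,rect(P,c,.084,.098))
c=(.532,-.225);print("ch",rect(P,c,.055,.072,.1))
for f in("top0.npz",):
  T=load(f);PT=cloud(T);print("ch",rect(PT,c,.057,.07,.1))
# corners from crop in top0
T=load("top0.npz")
for u,v in ((225,60),(473,150),(358,492),(107,395)):
    print(px2w(T,365+u/5.5,105+v/5.5,.06)[:2].round(4))
E
```

```text
325.19226210127806 280.84532817452737 210.62032767018448 [ 0.51470065 -0.02355906  0.34202078]
table -0.00043003166032619047
mid (1231, 494.8, 146.0, 24.5, 51.2, 0.4, 'z', 0.0894)
right (1758, 444.6, -11.4, 50.0, 24.4, 67.2, 'z', 0.0893)
thin (286, 475.7, 311.9, 12.6, 52.7, 2.8, 'z', 0.0899)
ch (3284, 521.1, -221.3, 94.6, 106.8, 70.2, 'z', 0.0591)
ch (1835, 532.7, -226.3, 93.5, 130.9, 70.3, 'z', 0.0615)
[ 0.608  -0.2084]
[ 0.5766 -0.2932]
[ 0.4571 -0.2494]
[ 0.4901 -0.1648]
```

Run:
```python
from h import *
plan([.4445,-.0115,.12],-22.4,.085,step=.02,nmax=5)
```

```text
t 1.58 pos [0.4447 0.0034 0.1994] yaw -22.9 dist 0.0808 rows needed 5 F [ 0.7  0.3 -0.9] w 0.0851
[0.085, 0.001, 0.003, 0.016, -0.001, -0.0, -0.002] ,
[0.085, 0.001, 0.003, 0.016, -0.001, -0.0, -0.002] ,
[0.085, 0.001, 0.003, 0.016, -0.001, -0.0, -0.002] ,
[0.085, 0.001, 0.003, 0.016, -0.001, -0.0, -0.002] ,
[0.085, 0.001, 0.003, 0.016, -0.001, -0.0, -0.002] ,
```

Emit:
{"method": "apply_moves", "body": {
  "moves": [0.085,0.002,0.007,0.01,-0.002,0,-0.005,0.085,0.002,0.007,0.01,-0.001,0,-0.004,0.085,0,0,0.02,0,0,0,0.085,0,0,0.02,0,0,0,0.085,0,0,0.02,0,0,0,0.085,0,0,0,0,0,0,0.085,0,0,0,0,0,0,0.085,0,0,0,0,0,0]
}}

```text
clock: 2.25
position: [0.4399, -0.0188, 0.1172]
ee_rot: [0.003, 0.981, -0.194, -0.0]
contact_force: [-0.1, 0.2, -0.1]
width: 0.0853
```

Run:
```python
from h import *
plan([.4445,-.0115,.058],-22.4,.085,step=.02,nmax=5,dec=4)
```

```text
t 2.25 pos [ 0.4399 -0.0188  0.1172] yaw -22.4 dist 0.0598 rows needed 3 F [-0.1  0.2 -0.1] w 0.0853
[0.085, 0.0005, -0.0029, 0.0197, 0.002, -0.0, 0.0] ,
[0.085, 0.0005, -0.0029, 0.0197, 0.002, -0.0, 0.0] ,
[0.085, 0.0005, -0.0029, 0.0197, 0.002, -0.0, 0.0] ,
[0.085, 0, 0, 0, 0, 0, 0] ,
[0.085, 0, 0, 0, 0, 0, 0] ,
```

Emit:
{"method": "apply_moves", "body": {
  "moves": [0.085,0.001,-0.004,0.01,0.003,0,0,0.085,0.001,-0.004,0.015,0.002,0,0,0.085,0,0,0.015,0,0,0,0.085,0,0,0.01,0,0,0,0.085,0,0,0.004,0,0,0,0.085,0,0,0,0,0,0,0.085,0,0,0,0,0,0,0.085,0,0,0,0,0,0]
}}

```text
clock: 2.92
position: [0.4522, -0.014, 0.0663]
ee_rot: [-0.0, 0.981, -0.195, 0.008]
contact_force: [-0.3, -1.2, 0.1]
width: 0.085
```

Run:
```python
from h import *
from rig import imaging
plan([.4445,-.0115,.058],-22.4,.085,step=.02,nmax=5,dec=4)
d=imaging.get_image("wrist"); np.savez("wrist2.npz",**d); cv2.imwrite("pics/wrist2.png",d["image"][:,:,::-1])
```

```text
t 2.92 pos [ 0.4522 -0.014   0.0663] yaw -22.5 dist 0.0116 rows needed 1 F [-0.3 -1.2  0.1] w 0.085
[0.085, -0.0082, 0.0007, 0.0082, -0.004, -0.016, -0.002] ,
[0.085, 0, 0, 0, 0, 0, 0] ,
[0.085, 0, 0, 0, 0, 0, 0] ,
[0.085, 0, 0, 0, 0, 0, 0] ,
[0.085, 0, 0, 0, 0, 0, 0] ,
```

View pics/wrist2.png

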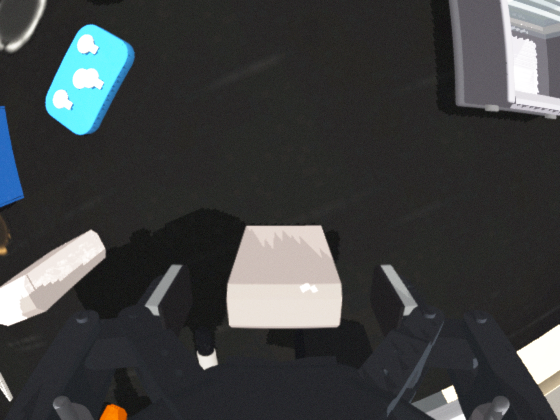

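Emit:
{"method": "apply_moves", "body": {
  "moves": [0.085,-0.004,0,0.004,-0.002,-0.008,0,0.085,-0.004,0,0.004,-0.002,-0.008,0,0.085,0,0,0,0,0,0,0.085,0,0,0,0,0,0,0.085,0,0,0,0,0,0,0.085,0,0,0,0,0,0,0.085,0,0,0,0,0,0,0.085,0,0,0,0,0,0]
}}

```text
clock: 3.63
position: [0.4455, -0.0107, 0.0592]
ee_rot: [0.0, 0.981, -0.195, 0.001]
contact_force: [-0.2, 0.3, 0.6]
width: 0.085
```

Run:
```python
from h import *
plan([.4445,-.0115,.058],-22.4,.085,step=.02,nmax=1,dec=4)
```

```text
t 3.63 pos [ 0.4455 -0.0107  0.0592] yaw -22.5 dist 0.0018 rows needed 1 F [-0.2  0.3  0.6] w 0.085
[0.085, -0.0006, 0.0011, 0.0012, -0.0, -0.003, -0.002] ,
```

Emit:
{"method": "apply_moves", "body": {
  "moves": [0.03,-0.001,0.001,0.001,0,-0.003,0,0.03,0,0,0,0,0,0,0.03,0,0,0,0,0,0,0.03,0,0,0,0,0,0,0.03,0,0,0,0,0,0,0.03,0,0,0,0,0,0,0.03,0,0,0,0,0,0,0.03,0,0,0,0,0,0],
  "newtons": 50
}}

```text
clock: 4.3
position: [0.4442, -0.0115, 0.0585]
ee_rot: [-0.0, 0.981, -0.195, -0.0]
contact_force: [-0.2, -0.0, 0.7]
width: 0.0494
```

Run:
```python
from h import *
plan([.4445,-.0115,.15],-22.4,.03,step=.02,nmax=8,dec=4)
```

```text
t 4.3 pos [ 0.4442 -0.0115  0.0585] yaw -22.5 dist 0.0915 rows needed 5 F [-0.2 -0.   0.7] w 0.0494
[0.03, 0.0001, -0.0, -0.0183, -0.0, 0.0, -0.0] ,
[0.03, 0.0001, -0.0, -0.0183, -0.0, 0.0, -0.0] ,
[0.03, 0.0001, -0.0, -0.0183, -0.0, 0.0, -0.0] ,
[0.03, 0.0001, -0.0, -0.0183, -0.0, 0.0, -0.0] ,
[0.03, 0.0001, -0.0, -0.0183, -0.0, 0.0, -0.0] ,
[0.03, 0, 0, 0, 0, 0, 0] ,
[0.03, 0, 0, 0, 0, 0, 0] ,
[0.03, 0, 0, 0, 0, 0, 0] ,
```

Emit:
{"method": "apply_moves", "body": {
  "moves": [0.03,0,0,-0.01,0,0,0,0.03,0,0,-0.02,0,0,0,0.03,0,0,-0.025,0,0,0,0.03,0,0,-0.025,0,0,0,0.03,0,0,-0.02,0,0,0,0.03,0,0,-0.01,0,0,0,0.03,0,0,0,0,0,0,0.03,0,0,0,0,0,0]
}}

```text
clock: 4.97
position: [0.4415, -0.011, 0.1703]
ee_rot: [-0.0, 0.981, -0.195, -0.004]
contact_force: [0.4, -0.2, -1.6]
width: 0.0493
```

Run:
```python
from h import *
plan([.46,-.18,.18],-20.3,.03,step=.03,nmax=8,dec=3)
```

```text
t 4.97 pos [ 0.4415 -0.011   0.1703] yaw -22.5 dist 0.1703 rows needed 6 F [ 0.4 -0.2 -1.6] w 0.0493
[0.03, 0.014, 0.025, -0.002, 0.0, 0.001, -0.006] ,
[0.03, 0.013, 0.025, -0.002, 0.0, 0.001, -0.006] ,
[0.03, 0.013, 0.025, -0.002, 0.0, 0.001, -0.006] ,
[0.03, 0.013, 0.025, -0.002, 0.0, 0.001, -0.006] ,
[0.03, 0.013, 0.025, -0.002, 0.0, 0.001, -0.006] ,
[0.03, 0.013, 0.025, -0.002, 0.0, 0.001, -0.006] ,
[0.03, 0, 0, 0, 0, 0, 0] ,
[0.03, 0, 0, 0, 0, 0, 0] ,
```

Emit:
{"method": "apply_moves", "body": {
  "moves": [0.03,0.01,0.017,-0.002,0,0.001,-0.006,0.03,0.014,0.025,-0.002,0,0.001,-0.006,0.03,0.014,0.025,-0.002,0,0.001,-0.006,0.03,0.013,0.025,-0.002,0,0.001,-0.006,0.03,0.013,0.025,-0.002,0,0.001,-0.006,0.03,0.01,0.017,-0.002,0,0.001,-0.006,0.03,0.006,0.01,0,0,0,0,0.03,0,0,0,0,0,0]
}}

```text
clock: 5.63
position: [0.4587, -0.1778, 0.1713]
ee_rot: [-0.002, 0.985, -0.175, -0.009]
contact_force: [0.1, -0.3, -0.6]
width: 0.0494
```

Run:
```python
from h import *
from rig import imaging
for n in ("scene","wrist","top"):
    d=imaging.get_image(n); np.savez(f"{n}3.npz",**d); cv2.imwrite(f"pics/{n}3.png",d["image"][:,:,::-1])
plan([.46,-.18,.18],-20.3,.03,step=.03,nmax=1,dec=3)
```

```text
t 5.78 pos [ 0.4578 -0.1746  0.1716] yaw -20.0 dist 0.0102 rows needed 1 F [ 0.4  0.2 -0.6] w 0.0491
[0.03, 0.004, 0.004, -0.008, -0.003, 0.021, 0.006] ,
```

View pics/wrist3.png

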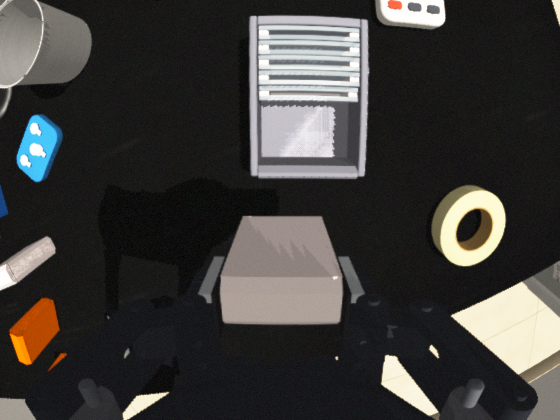

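View pics/scene3.png

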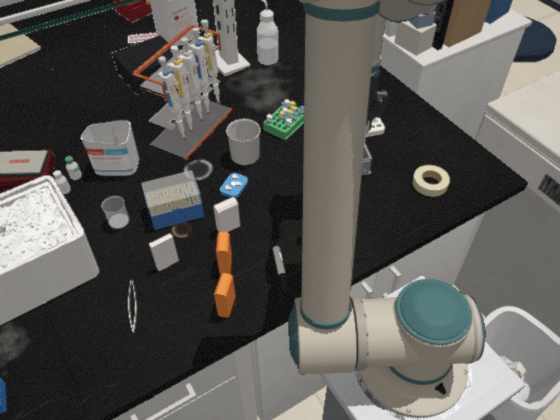

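View pics/top3.png

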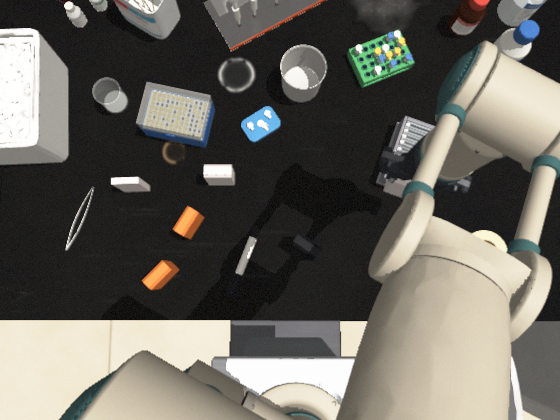

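The wrist view shows the chamber at (308,100) with its gap at (310,130), and the held plate at (282,270).

```bash
cat > ch.py <<'E'
from h import *
def fit(f,O=(.5027,-.2152),yaw=-20.2,disp=True):
    W=load(f);P=cloudw(W);hsv=None
    y=np.radians(yaw);ex=np.array([np.cos(y),np.sin(y)]);ey=np.array([-ex[1],ex[0]])
    q=P[...,:2]-np.array(O);X=q@ex*1000;Y=q@ey*1000;Z=P[...,2]*1000
    return W,P,X,Y,Z
E
python3 - <<'E'
from ch import *
W,P,X,Y,Z=fit("wrist3.npz")
ok=W["range_z"]>0
def band(m): return np.median(Z[m&ok])
print("table",np.median(Z[ok&(abs(Z)<8)]))
# profile along x at several y: Z vs X
for y0 in (-30,0,30):
    m=ok&(abs(Y-y0)<4)&(abs(X)<48); o=np.argsort(X[m]);x=X[m][o];z=Z[m][o]
    print("y",y0,[(int(a),int(np.median(z[abs(x-a)<1]))) for a in range(-44,46,2) if (abs(x-a)<1).any()])
for x0 in (-15,0,15,50,80):
    m=ok&(abs(X-x0)<4)&(abs(Y)<60); x=Y[m];z=Z[m]
    print("x",x0,[(int(a),int(np.median(z[abs(x-a)<1]))) for a in list(range(-56,-30,2))+list(range(32,58,2)) if (abs(x-a)<1).any()])
E
```

```text
table -0.522819772164569
y -30 [(-44, 257), (-42, 244), (-40, 252), (-38, 273), (-34, 54), (-32, 55), (-30, 59), (-28, 59), (-26, 57), (-24, 55), (-22, 28), (-20, 10), (-18, 9), (-16, 9), (-14, 9), (-12, 9), (-10, 10), (-8, 9), (-6, 9), (-4, 9), (-2, 9), (0, 9), (2, 9), (4, 9), (6, 9), (8, 9), (10, 9), (12, 9), (14, 9), (16, 9), (18, 9), (20, 9), (22, 9), (24, 9), (26, 9), (28, 10), (30, 54), (32, 54), (34, 51), (36, 33), (38, 54), (40, 54), (42, 59), (44, 59)]
y 0 [(-44, 170), (-42, 227), (-40, 264), (-38, 246), (-36, 251), (-34, 267), (-32, 268), (-30, 59), (-28, 59), (-26, 57), (-24, 39), (-22, 9), (-20, 10), (-18, 9), (-16, 9), (-14, 10), (-12, 9), (-10, 9), (-8, 9), (-6, 9), (-4, 9), (-2, 10), (0, 9), (2, 9), (4, 9), (6, 9), (8, 10), (10, 9), (12, 9), (14, 9), (16, 9), (18, 9), (20, 10), (22, 9), (24, 9), (26, 9), (28, 22), (30, 54), (32, 54), (34, 16), (36, 30), (38, 54), (40, 55), (42, 59), (44, 60)]
y 30 [(-44, 177), (-42, 254), (-40, 263), (-36, 258), (-34, 268), (-32, 270), (-30, 59), (-28, 59), (-26, 57), (-24, 33), (-22, 43), (-20, 9), (-18, 10), (-16, 9), (-14, 9), (-12,
[... 537 characters left out ...]
34, 9), (-32, 9), (32, 9), (34, 9), (36, 10), (38, 9), (40, 39), (42, 59), (44, 59), (46, 59), (52, -1), (54, 0), (56, 0)]
x 15 [(-46, 59), (-44, 59), (-42, 59), (-40, 41), (-38, 10), (-36, 9), (-34, 9), (-32, 9), (32, 9), (34, 9), (36, 9), (38, 9), (40, 34), (42, 59), (44, 59), (46, 59), (54, 0), (56, 0)]
x 50 [(-46, 57), (-44, 59), (-42, 59), (-40, 59), (-38, 59), (-36, 59), (-34, 59), (-32, 59), (32, 59), (34, 59), (36, 59), (38, 59), (40, 52), (42, 59), (44, 59), (46, 59), (54, 0), (56, 0)]
x 80 [(-46, 58), (-44, 59), (-42, 59), (-40, 59), (-38, 59), (-36, 59), (-34, 59), (-32, 59), (32, 59), (34, 59), (36, 59), (38, 59), (40, 52), (42, 59), (44, 59), (46, 59), (52, 0), (54, 0), (56, 0)]
```

Run:
```python
from h import *
plan([.5155,-.2200,.17],-20.2,.03,step=.02,nmax=8,dec=3)
```

```text
t 5.78 pos [ 0.4578 -0.1746  0.1716] yaw -20.0 dist 0.0735 rows needed 4 F [ 0.4  0.2 -0.6] w 0.0491
[0.03, 0.017, 0.006, 0.0, -0.001, 0.005, 0.001] ,
[0.03, 0.017, 0.006, 0.0, -0.001, 0.005, 0.001] ,
[0.03, 0.017, 0.006, 0.0, -0.001, 0.005, 0.001] ,
[0.03, 0.017, 0.006, 0.0, -0.001, 0.005, 0.001] ,
[0.03, 0, 0, 0, 0, 0, 0] ,
[0.03, 0, 0, 0, 0, 0, 0] ,
[0.03, 0, 0, 0, 0, 0, 0] ,
[0.03, 0, 0, 0, 0, 0, 0] ,
```

Emit:
{"method": "apply_moves", "body": {
  "moves": [0.03,0.01,0.004,0,-0.001,0.01,0.001,0.03,0.016,0.006,0,-0.001,0.01,0.001,0.03,0.016,0.006,0,-0.001,0,0.001,0.03,0.014,0.006,0,0,0,0.001,0.03,0.008,0.003,0,0,0,0,0.03,0.003,0.001,0,0,0,0,0.03,0,0,0,0,0,0,0.03,0,0,0,0,0,0]
}}

```text
clock: 6.45
position: [0.518, -0.2195, 0.1707]
ee_rot: [-0.0, 0.985, -0.171, 0.002]
contact_force: [-1.3, -0.1, 0.1]
width: 0.0494
```

Run:
```python
from h import *
plan([.5155,-.2200,.14],-20.2,.03,step=.02,nmax=3,dec=4)
```

```text
t 6.45 pos [ 0.518  -0.2195  0.1707] yaw -19.7 dist 0.0308 rows needed 2 F [-1.3 -0.1  0.1] w 0.0494
[0.03, -0.0012, 0.0007, 0.0153, -0.001, -0.002, 0.004] ,
[0.03, -0.0011, 0.0007, 0.0153, -0.001, -0.002, 0.004] ,
[0.03, 0, 0, 0, 0, 0, 0] ,
```

Emit:
{"method": "apply_moves", "body": {
  "moves": [0.03,-0.001,0.001,0.008,-0.001,-0.002,0.004,0.03,-0.001,0,0.012,0,-0.002,0.004,0.03,0,0,0.01,0,0,0,0.03,0,0,0.004,0,0,0,0.03,0,0,0,0,0,0,0.03,0,0,0,0,0,0,0.03,0,0,0,0,0,0,0.03,0,0,0,0,0,0]
}}

```text
clock: 7.12
position: [0.5128, -0.217, 0.1339]
ee_rot: [-0.001, 0.985, -0.175, -0.002]
contact_force: [-0.3, 0.5, -0.3]
width: 0.0493
```

Run:
```python
from h import *
from rig import imaging
plan([.5155,-.2200,.07],-20.2,.03,step=.02,nmax=4,dec=4)
for n in ("wrist","top"):
    d=imaging.get_image(n); np.savez(f"{n}4.npz",**d); cv2.imwrite(f"pics/{n}4.png",d["image"][:,:,::-1])
```

```text
t 7.12 pos [ 0.5128 -0.217   0.1339] yaw -20.2 dist 0.064 rows needed 4 F [-0.3  0.5 -0.3] w 0.0493
[0.03, 0.001, 0.0005, 0.016, -0.0, 0.001, 0.0] ,
[0.03, 0.0009, 0.0005, 0.016, -0.0, 0.001, 0.0] ,
[0.03, 0.0009, 0.0005, 0.016, -0.0, 0.001, 0.0] ,
[0.03, 0.0009, 0.0005, 0.016, -0.0, 0.001, 0.0] ,
```

View pics/wrist4.png

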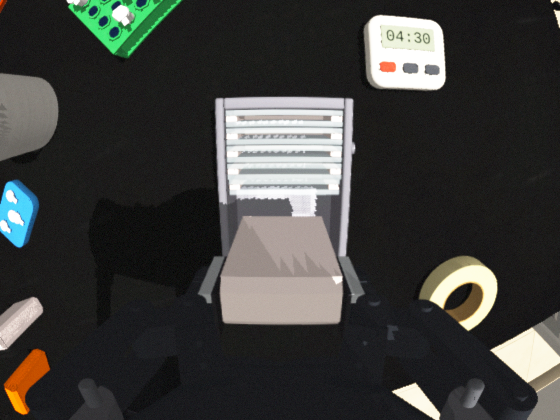

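The plate foot (edge at image row 217, columns 243–322) sits over the gap, clear of the first cassette edge at row 195 and centred between the walls (222–348). I'm lowering it.

Emit:
{"method": "apply_moves", "body": {
  "moves": [0.03,0.001,0.001,0.01,0,0.001,0,0.03,0.001,0,0.012,0,0.001,0,0.03,0.001,0,0.012,0,0,0,0.03,0,0,0.012,0,0,0,0.03,0,0,0.008,0,0,0,0.03,0,0,0.004,0,0,0,0.03,0,0,0,0,0,0,0.03,0,0,0,0,0,0]
}}

```text
clock: 7.88
position: [0.5169, -0.2205, 0.073]
ee_rot: [0.0, 0.985, -0.175, 0.002]
contact_force: [1.6, 0.9, -0.5]
width: 0.0494
```

Run:
```python
from h import *
plan([.5155,-.2200,.069],-20.2,.03,step=.02,nmax=2,dec=4)
```

```text
t 7.88 pos [ 0.5169 -0.2205  0.073 ] yaw -20.2 dist 0.0042 rows needed 1 F [ 1.6  0.9 -0.5] w 0.0494
[0.03, -0.0014, 0.0, 0.004, 0.0, -0.003, 0.001] ,
[0.03, 0, 0, 0, 0, 0, 0] ,
```

Emit:
{"method": "apply_moves", "body": {
  "moves": [0.03,0,0,0.002,0,-0.002,0,0.03,0,0,0.002,0,0,0,0.03,0,0,0.002,0,0,0,0.03,0,0,0,0,0,0,0.03,0,0,0,0,0,0,0.03,0,0,0,0,0,0,0.03,0,0,0,0,0,0,0.03,0,0,0,0,0,0]
}}

```text
clock: 8.55
position: [0.5183, -0.2214, 0.0691]
ee_rot: [0.001, 0.985, -0.175, 0.003]
contact_force: [-0.2, 0.7, -0.9]
width: 0.0495
```

Run:
```python
from h import *
plan([.5155,-.2200,.069],-20.2,.03,step=.02,nmax=1,dec=4)
```

```text
t 8.55 pos [ 0.5183 -0.2214  0.0691] yaw -20.2 dist 0.0032 rows needed 1 F [-0.2  0.7 -0.9] w 0.0495
[0.03, -0.0032, -0.0003, 0.0001, 0.001, -0.006, 0.001] ,
```

Emit:
{"method": "apply_moves", "body": {
  "moves": [0.03,0,0,0.002,0,-0.003,0,0.03,0,0,0.002,0,-0.003,0,0.03,0.001,0,0,0,0,0,0.03,0.001,0,0,0,0,0,0.03,0.001,0,0,0,0,0,0.03,0,0,0,0,0,0,0.03,0,0,0,0,0,0,0.03,0,0,0,0,0,0]
}}

```text
clock: 9.22
position: [0.5188, -0.2215, 0.0685]
ee_rot: [0.0, 0.985, -0.175, -0.003]
contact_force: [-1.9, 1.9, 2.9]
width: 0.049
```

Run:
```python
from h import *
from rig import imaging
plan([.5155,-.2200,.069],-20.2,.03,step=.02,nmax=1,dec=4)
for n in ("wrist",):
    d=imaging.get_image(n); np.savez(f"{n}5.npz",**d); cv2.imwrite(f"pics/{n}5.png",d["image"][:,:,::-1])
```

```text
t 9.22 pos [ 0.5188 -0.2215  0.0685] yaw -20.1 dist 0.0036 rows needed 1 F [-1.9  1.9  2.9] w 0.049
[0.03, -0.0036, -0.0003, -0.0004, 0.001, 0.005, 0.002] ,
```

View pics/wrist5.png

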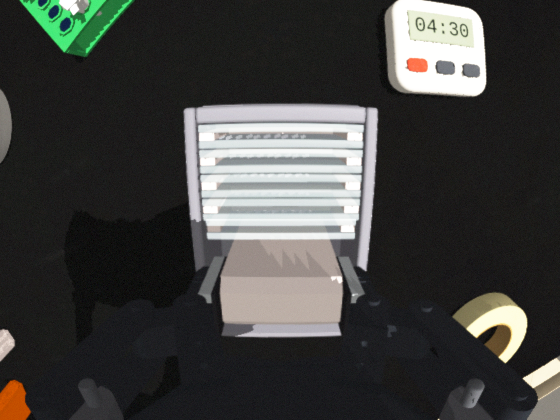

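The plate is on the floor: TCP z is 0.0685, which is the grasp height plus 10 mm, and Fz reads about +3 N. It rests against the cassettes at row 236. I'll release and rise.

Emit:
{"method": "apply_moves", "body": {
  "moves": [0.07,0,0,0,0,0,0,0.07,0,0,0,0,0,0,0.07,0,0,0,0,0,0,0.07,0,0,0,0,0,0,0.08,0,0,-0.01,0,0,0,0.08,0,0,-0.02,0,0,0,0.08,0,0,-0.03,0,0,0,0.08,0,0,-0.03,0,0,0]
}}

```text
clock: 9.93
position: [0.5186, -0.2208, 0.1563]
ee_rot: [-0.002, 0.985, -0.175, -0.006]
contact_force: [0.3, -0.7, -0.2]
width: 0.0799
```

Run:
```python
from h import *
from rig import imaging
for n in ("wrist",):
    d=imaging.get_image(n); np.savez(f"{n}6.npz",**d); cv2.imwrite(f"pics/{n}6.png",d["image"][:,:,::-1])
plan([.4947,.1458,.20],0.5,.085,step=.036,nmax=14,dec=3)
```

```text
t 9.98 pos [ 0.5221 -0.2228  0.1629] yaw -20.1 dist 0.3714 rows needed 11 F [ 0.8 -1.1  3.8] w 0.0801
[0.085, -0.014, -0.031, -0.003, 0.0, 0.0, -0.033] ,
[0.085, -0.013, -0.031, -0.003, 0.0, 0.0, -0.033] ,
[0.085, -0.012, -0.031, -0.003, 0.0, 0.0, -0.033] ,
[0.085, -0.011, -0.032, -0.003, 0.0, 0.0, -0.033] ,
[0.085, -0.01, -0.032, -0.003, 0.0, 0.0, -0.033] ,
[0.085, -0.009, -0.032, -0.003, 0.0, 0.0, -0.033] ,
[0.085, -0.008, -0.033, -0.003, 0.0, 0.0, -0.033] ,
[0.085, -0.007, -0.033, -0.003, 0.0, 0.0, -0.033] ,
[0.085, -0.005, -0.033, -0.003, 0.0, 0.0, -0.033] ,
[0.085, -0.004, -0.033, -0.003, 0.0, 0.0, -0.033] ,
[0.085, -0.003, -0.033, -0.003, 0.0, 0.0, -0.033] ,
[0.085, 0, 0, 0, 0, 0, 0] ,
[0.085, 0, 0, 0, 0, 0, 0] ,
[0.085, 0, 0, 0, 0, 0, 0] ,
```

View pics/wrist6.png

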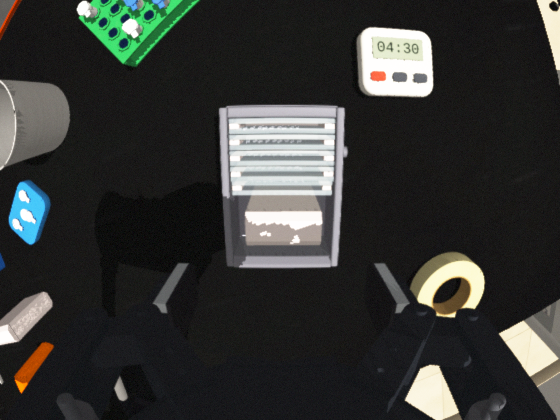

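The first plate stands in the gap by the cassettes (top at (284,218)), leaving the slot at (283,250) by the front wall. I'll measure both now, in chamber frame.

Run:
```python
from ch import *
W,P,X,Y,Z=fit("wrist6.npz",O=(.5061,-.2166))
ok=W["range_z"]>0
print("plate1",rect(P,(.519,-.221),.094,.106,.04), "table",np.median(Z[ok&(abs(Z)<8)]))
m=ok&(Z>94)&(Z<106)&(abs(X)<50)&(abs(Y)<40);print("X",np.percentile(X[m],[1,50,99]),"Y",np.percentile(Y[m],[1,50,99]))
for y0 in (-32,-15,0,15,32):
    m=ok&(abs(Y-y0)<4)&(abs(X)<48); x=X[m];z=Z[m]
    print("y",y0,[(int(a),int(np.median(z[abs(x-a)<1]))) for a in list(range(-44,4,2)) +list(range(22,36,2)) if (abs(x-a)<1).any()])
for x0 in (-15,50,80):
    m=ok&(abs(X-x0)<4)&(abs(Y)<60); x=Y[m];z=Z[m]
    print("x",x0,[(int(a),int(np.median(z[abs(x-a)<1]))) for a in list(range(-56,-30,2))+list(range(32,58,2)) if (abs(x-a)<1).any()])
```

```text
plate1 (2546, 518.6, -221.4, 50.1, 24.2, 70.0, 'z', 0.0994) table -0.5270999756100115
X [ 1.76718365 15.27820348 24.95741775] Y [-24.6021044   -0.19086798  24.01575083]
y -32 [(-34, 59), (-32, 59), (-30, 58), (-28, 54), (-26, 42), (0, 10), (2, 10), (22, 235), (24, 250), (26, 252), (28, 238), (30, 233), (32, 235), (34, 54)]
y -15 [(-36, 58), (-34, 59), (-32, 59), (-30, 58), (-28, 55), (-26, 43), (2, 95), (22, 97), (24, 228), (26, 236), (28, 54), (30, 50), (32, 244), (34, 253)]
y 0 [(-36, 58), (-34, 60), (-32, 59), (-30, 57), (-28, 54), (-26, 44), (2, 95), (22, 97), (24, 231), (26, 243), (28, 146), (30, 48), (32, 53), (34, 54)]
y 15 [(-34, 59), (-32, 59), (-30, 57), (-28, 54), (-26, 44), (2, 95), (22, 97), (24, 229), (26, 237), (28, 54), (30, 49), (32, 244), (34, 253)]
y 32 [(-34, 59), (-32, 59), (-30, 57), (-28, 48), (-26, 40), (-24, 10), (-22, 9), (-20, 8), (-18, 9), (-16, 10), (-14, 9), (-12, 9), (-8, 10), (-6, 10), (-4, 9), (-2, 9), (0, 10), (2, 9), (22, 248), (24, 250), (26, 252), (28, 241), (30, 234), (32, 236), (34, 54)]
x -15 [(-56, 0), (-46, 58), (-44, 59), (-42, 59), (-40, 40), (-38, 9), (36, 9), (38, 9), (40, 35), (42, 59), (44, 59), (46, 59)]
x 50 [(-56, -1), (-54, 22), (-52, 23), (-44, 59), (-42, 59), (-40, 59), (-38, 57), (-36, 59), (-34, 59), (-32, 59), (32, 59), (34, 59), (36, 59), (38, 59), (40, 58), (42, 59), (44, 59), (46, 59), (48, 57)]
x 80 [(-56, 0), (-46, 57), (-44, 60), (-42, 59), (-40, 58), (-38, 59), (-36, 59), (-34, 59), (-32, 59), (32, 57), (34, 59), (36, 59), (38, 58), (40, 58), (42, 59), (44, 59), (46, 59)]
```

Emit:
{"method": "apply_moves", "body": {
  "moves": [0.085,-0.013,-0.02,-0.01,0,0,-0.02,0.085,-0.013,-0.031,-0.01,0,0,-0.033,0.085,-0.012,-0.031,-0.005,0,0,-0.033,0.085,-0.011,-0.032,-0.003,0,0,-0.033,0.085,-0.01,-0.032,-0.003,0,0,-0.033,0.085,-0.009,-0.032,-0.003,0,0,-0.033,0.085,-0.008,-0.033,-0.003,0,0,-0.033,0.085,-0.007,-0.033,-0.003,0,0,-0.033]
}}

```text
clock: 10.65
position: [0.5061, 0.0354, 0.2133]
ee_rot: [0.005, 0.999, -0.051, 0.012]
contact_force: [1.4, -0.2, -0.1]
width: 0.0848
```

Run:
```python
from h import *
plan([.4947,.1458,.18],0.5,.085,step=.03,nmax=8,dec=3)
```

```text
t 10.65 pos [0.5061 0.0354 0.2133] yaw -5.8 dist 0.1159 rows needed 4 F [ 1.4 -0.2 -0.1] w 0.0848
[0.085, -0.006, -0.027, 0.008, 0.003, -0.006, -0.028] ,
[0.085, -0.005, -0.027, 0.008, 0.003, -0.006, -0.028] ,
[0.085, -0.004, -0.027, 0.008, 0.003, -0.006, -0.028] ,
[0.085, -0.003, -0.028, 0.008, 0.003, -0.006, -0.028] ,
[0.085, 0, 0, 0, 0, 0, 0] ,
[0.085, 0, 0, 0, 0, 0, 0] ,
[0.085, 0, 0, 0, 0, 0, 0] ,
[0.085, 0, 0, 0, 0, 0, 0] ,
```

Emit:
{"method": "apply_moves", "body": {
  "moves": [0.085,-0.006,-0.025,0.004,0.003,-0.006,-0.028,0.085,-0.005,-0.027,0.006,0.003,-0.006,-0.028,0.085,-0.004,-0.027,0.008,0.003,-0.006,-0.028,0.085,-0.003,-0.02,0.008,0.003,-0.006,-0.028,0.085,0,-0.009,0.005,0,0,0,0.085,0,-0.002,0,0,0,0,0.085,0,0,0,0,0,0,0.085,0,0,0,0,0,0]
}}

```text
clock: 11.32
position: [0.4952, 0.158, 0.1879]
ee_rot: [-0.002, 1.0, 0.012, 0.008]
contact_force: [-0.1, -0.5, 1.0]
width: 0.0849
```

Run:
```python
from h import *
from rig import imaging
for n in ("wrist",):
    d=imaging.get_image(n); np.savez(f"{n}7.npz",**d); cv2.imwrite(f"pics/{n}7.png",d["image"][:,:,::-1])
P=cloudw(d);print(rect(P,(.4947,.1458),.084,.097,.05))
plan([.4947,.1458,.11],0.5,.085,step=.02,nmax=4,dec=3)
```

```text
(1870, 495.1, 146.4, 24.6, 50.3, 0.5, 'z', 0.0894)
t 11.37 pos [0.4954 0.1578 0.188 ] yaw 1.3 dist 0.0789 rows needed 4 F [-0.2  0.8  0.2] w 0.0852
[0.085, -0.001, 0.003, 0.019, -0.001, -0.004, 0.004] ,
[0.085, -0.0, 0.003, 0.019, -0.001, -0.004, 0.004] ,
[0.085, -0.0, 0.003, 0.019, -0.001, -0.004, 0.004] ,
[0.085, -0.0, 0.003, 0.019, -0.001, -0.004, 0.004] ,
```

View pics/wrist7.png

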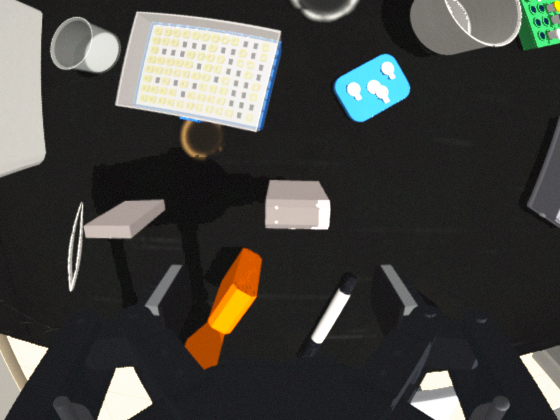

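The thick plate is at (297,205), the thin one at (125,218) stands untouched, and the orange one at (240,290) is clear of the fingers.

Emit:
{"method": "apply_moves", "body": {
  "moves": [0.085,0,0.006,0.01,-0.001,-0.008,0.006,0.085,0,0.005,0.015,-0.001,-0.008,0.006,0.085,0,0,0.02,0,0,0,0.085,0,0,0.02,0,0,0,0.085,0,0,0.01,0,0,0,0.085,0,0,0.003,0,0,0,0.085,0,0,0,0,0,0,0.085,0,0,0,0,0,0]
}}

```text
clock: 12.03
position: [0.4998, 0.1357, 0.1069]
ee_rot: [0.001, 1.0, -0.001, 0.002]
contact_force: [0.1, -0.7, 0.1]
width: 0.085
```

Run:
```python
from h import *
plan([.495,.1462,.058],0.5,.085,step=.02,nmax=4,dec=4)
```

```text
t 12.03 pos [0.4998 0.1357 0.1069] yaw -0.2 dist 0.0502 rows needed 3 F [ 0.1 -0.7  0.1] w 0.085
[0.085, -0.0017, -0.0035, 0.0163, 0.001, -0.001, -0.004] ,
[0.085, -0.0016, -0.0035, 0.0163, 0.001, -0.001, -0.004] ,
[0.085, -0.0016, -0.0035, 0.0163, 0.001, -0.001, -0.004] ,
[0.085, 0, 0, 0, 0, 0, 0] ,
```

Emit:
{"method": "apply_moves", "body": {
  "moves": [0.085,-0.002,-0.004,0.002,0,-0.001,-0.006,0.085,-0.002,-0.003,0.006,0,-0.001,-0.006,0.085,0,0,0.012,0,0,0,0.085,0,0,0.012,0,0,0,0.085,0,0,0.008,0,0,0,0.085,0,0,0.004,0,0,0,0.085,0,0,0,0,0,0,0.085,0,0,0,0,0,0]
}}

```text
clock: 12.7
position: [0.499, 0.1442, 0.0644]
ee_rot: [0.0, 1.0, 0.006, 0.005]
contact_force: [-0.2, 0.4, 0.6]
width: 0.0851
```

Run:
```python
from h import *
plan([.495,.1462,.058],0.5,.085,step=.02,nmax=2,dec=4)
```

```text
t 12.7 pos [0.499  0.1442 0.0644] yaw 0.6 dist 0.0077 rows needed 1 F [-0.2  0.4  0.6] w 0.0851
[0.085, -0.004, -0.002, 0.0063, 0.0, -0.011, 0.002] ,
[0.085, 0, 0, 0, 0, 0, 0] ,
```

Emit:
{"method": "apply_moves", "body": {
  "moves": [0.085,-0.002,-0.001,0.003,0,-0.005,0,0.085,-0.002,-0.001,0.003,0,-0.005,0,0.085,0,0,0,0,0,0,0.085,0,0,0,0,0,0,0.085,0,0,0,0,0,0,0.085,0,0,0,0,0,0,0.085,0,0,0,0,0,0,0.085,0,0,0,0,0,0]
}}

```text
clock: 13.37
position: [0.4961, 0.1469, 0.0597]
ee_rot: [-0.0, 1.0, 0.006, 0.002]
contact_force: [-0.3, 0.5, 1.1]
width: 0.0849
```

Run:
```python
from h import *
plan([.495,.1462,.058],0.5,.085,step=.02,nmax=2,dec=4)
```

```text
t 13.37 pos [0.4961 0.1469 0.0597] yaw 0.7 dist 0.0022 rows needed 1 F [-0.3  0.5  1.1] w 0.0849
[0.085, -0.0012, 0.0006, 0.0017, -0.0, -0.004, 0.003] ,
[0.085, 0, 0, 0, 0, 0, 0] ,
```

Emit:
{"method": "apply_moves", "body": {
  "moves": [0.03,-0.001,0.001,0.001,0,-0.003,0.002,0.03,0,0,0,0,0,0,0.03,0,0,0,0,0,0,0.03,0,0,0,0,0,0,0.03,0,0,0,0,0,0,0.03,0,0,0,0,0,0,0.03,0,0,0,0,0,0,0.03,0,0,0,0,0,0],
  "newtons": 50
}}

```text
clock: 14.03
position: [0.4956, 0.1457, 0.0591]
ee_rot: [-0.0, 1.0, 0.005, 0.001]
contact_force: [0.5, -0.2, 0.4]
width: 0.0494
```

Run:
```python
from h import *
plan([.495,.1462,.058],0.5,.03,step=.02,nmax=1,dec=4)
```

```text
t 14.03 pos [0.4956 0.1457 0.0591] yaw 0.5 dist 0.0013 rows needed 1 F [ 0.5 -0.2  0.4] w 0.0494
[0.03, -0.0006, -0.0005, 0.0011, -0.0, -0.002, 0.0] ,
```

Emit:
{"method": "apply_moves", "body": {
  "moves": [0.03,0,0,-0.01,0,0,0,0.03,0,0,-0.02,0,0,0,0.03,0,0,-0.025,0,0,0,0.03,0,0,-0.025,0,0,0,0.03,0,0,-0.02,0,0,0,0.03,0,0,-0.015,0,0,0,0.03,0,0,-0.005,0,0,0,0.03,0,0,0,0,0,0]
}}

```text
clock: 14.7
position: [0.4921, 0.1451, 0.1852]
ee_rot: [0.0, 1.0, 0.005, -0.003]
contact_force: [-0.1, 0.5, -0.8]
width: 0.0491
```

Run:
```python
from h import *
plan([.45,-.19,.19],-20.2,.03,step=.033,nmax=14,dec=3)
```

```text
t 14.7 pos [0.4921 0.1451 0.1852] yaw 0.5 dist 0.3377 rows needed 11 F [-0.1  0.5 -0.8] w 0.0491
[0.03, -0.004, 0.03, -0.0, 0.0, 0.001, 0.033] ,
[0.03, -0.003, 0.031, -0.0, 0.0, 0.001, 0.033] ,
[0.03, -0.002, 0.031, -0.0, 0.0, 0.001, 0.033] ,
[0.03, -0.001, 0.031, -0.0, 0.0, 0.001, 0.033] ,
[0.03, -0.0, 0.031, -0.0, 0.0, 0.001, 0.033] ,
[0.03, 0.001, 0.031, -0.0, 0.0, 0.001, 0.033] ,
[0.03, 0.002, 0.031, -0.0, 0.0, 0.001, 0.033] ,
[0.03, 0.003, 0.031, -0.0, 0.0, 0.001, 0.033] ,
[0.03, 0.004, 0.03, -0.0, 0.0, 0.001, 0.033] ,
[0.03, 0.005, 0.03, -0.0, 0.0, 0.001, 0.033] ,
[0.03, 0.006, 0.03, -0.0, 0.0, 0.001, 0.033] ,
[0.03, 0, 0, 0, 0, 0, 0] ,
[0.03, 0, 0, 0, 0, 0, 0] ,
[0.03, 0, 0, 0, 0, 0, 0] ,
```

Emit:
{"method": "apply_moves", "body": {
  "moves": [0.03,-0.004,0.02,0,0,0.001,0.02,0.03,-0.003,0.03,0,0,0.001,0.033,0.03,-0.002,0.031,0,0,0.001,0.033,0.03,-0.001,0.031,0,0,0.001,0.033,0.03,0,0.031,0,0,0.001,0.033,0.03,0.001,0.031,0,0,0.001,0.033,0.03,0.002,0.031,0,0,0.001,0.033,0.03,0.003,0.02,0,0,0.001,0.033]
}}

```text
clock: 15.37
position: [0.4606, -0.0823, 0.178]
ee_rot: [-0.001, 0.993, -0.121, -0.005]
contact_force: [0.1, 0.5, -0.4]
width: 0.0492
```

Run:
```python
from h import *
plan([.45,-.19,.19],-20.2,.03,step=.025,nmax=8,dec=3)
```

```text
t 15.37 pos [ 0.4606 -0.0823  0.178 ] yaw -13.9 dist 0.1089 rows needed 5 F [ 0.1  0.5 -0.4] w 0.0492
[0.03, 0.003, 0.021, -0.002, -0.0, 0.002, 0.022] ,
[0.03, 0.004, 0.021, -0.002, -0.0, 0.002, 0.022] ,
[0.03, 0.004, 0.021, -0.002, -0.0, 0.002, 0.022] ,
[0.03, 0.005, 0.021, -0.002, -0.0, 0.002, 0.022] ,
[0.03, 0.005, 0.021, -0.002, -0.0, 0.002, 0.022] ,
[0.03, 0, 0, 0, 0, 0, 0] ,
[0.03, 0, 0, 0, 0, 0, 0] ,
[0.03, 0, 0, 0, 0, 0, 0] ,
```

Emit:
{"method": "apply_moves", "body": {
  "moves": [0.03,0.003,0.02,-0.004,0,0.002,0.022,0.03,0.004,0.021,-0.004,0,0.002,0.022,0.03,0.004,0.021,-0.004,0,0.002,0.022,0.03,0.005,0.015,-0.003,0,0.002,0.022,0.03,0.005,0.01,0,0,0,0.01,0.03,0,0.004,0,0,0,0,0.03,0,0,0,0,0,0,0.03,0,0,0,0,0,0]
}}

```text
clock: 16.03
position: [0.4476, -0.1822, 0.1842]
ee_rot: [-0.003, 0.984, -0.176, -0.009]
contact_force: [0.0, -0.5, -1.8]
width: 0.0495
```

Run:
```python
from h import *
y=np.radians(-20.1);ex=np.array([np.cos(y),np.sin(y)]);O=np.array([.5061,-.2166])
t=O+ex*(-.0123+.0006);print(t)
plan([*t,.185],-20.1,.03,step=.015,nmax=4,dec=4)
```

```text
[ 0.4951126  -0.21257918]
t 16.03 pos [ 0.4476 -0.1822  0.1842] yaw -20.3 dist 0.0564 rows needed 4 F [ 0.  -0.5 -1.8] w 0.0495
[0.03, 0.0138, 0.003, -0.0005, -0.0, 0.005, -0.001] ,
[0.03, 0.0138, 0.003, -0.0004, -0.0, 0.005, -0.001] ,
[0.03, 0.0138, 0.003, -0.0003, -0.0, 0.005, -0.001] ,
[0.03, 0.0138, 0.003, -0.0003, -0.0, 0.005, -0.001] ,
```

Emit:
{"method": "apply_moves", "body": {
  "moves": [0.03,0.008,0.002,0,0,0.008,0,0.03,0.013,0.003,0,0,0.008,0,0.03,0.013,0.003,0,0,0.003,0,0.03,0.01,0.002,0,0,0,0,0.03,0.006,0.001,0,0,0,0,0.03,0.002,0,0,0,0,0,0.03,0,0,0,0,0,0,0.03,0,0,0,0,0,0]
}}

```text
clock: 16.7
position: [0.4992, -0.2097, 0.1824]
ee_rot: [-0.002, 0.985, -0.173, 0.001]
contact_force: [0.6, 0.2, -0.9]
width: 0.0491
```

Run:
```python
from h import *
from rig import imaging
d=imaging.get_image("wrist"); np.savez("wrist8.npz",**d); cv2.imwrite("pics/wrist8.png",d["image"][:,:,::-1])
plan([.4951,-.2126,.165],-20.1,.03,step=.015,nmax=4,dec=4)
```

```text
t 16.75 pos [ 0.4991 -0.2097  0.1824] yaw -19.9 dist 0.0181 rows needed 2 F [-0.  -0.1 -1.4] w 0.0493
[0.03, -0.0014, 0.0021, 0.0087, -0.002, -0.0, 0.001] ,
[0.03, -0.0014, 0.0021, 0.0087, -0.002, -0.0, 0.001] ,
[0.03, 0, 0, 0, 0, 0, 0] ,
[0.03, 0, 0, 0, 0, 0, 0] ,
```

View pics/wrist8.png

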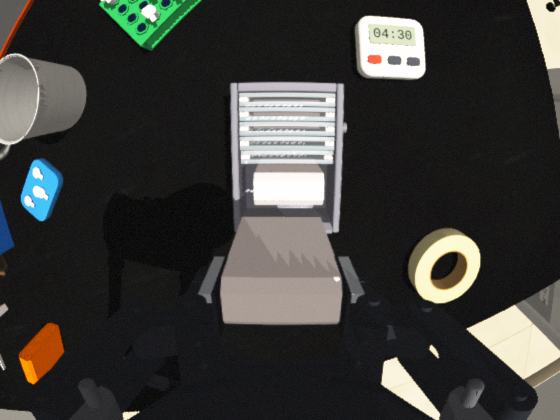

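The first plate's top, at (288,186), is still in place. The second plate hangs in front of it, with its foot edge at row 217. I'll align it before going below the first plate's top.

Emit:
{"method": "apply_moves", "body": {
  "moves": [0.03,-0.001,0.002,0.004,-0.002,0,0.001,0.03,-0.001,0.001,0.006,-0.002,0,0.001,0.03,0,0,0.004,0,0,0,0.03,0,0,0,0,0,0,0.03,0,0,0,0,0,0,0.03,0,0,0,0,0,0,0.03,0,0,0,0,0,0,0.03,0,0,0,0,0,0]
}}

```text
clock: 17.42
position: [0.4935, -0.2108, 0.1666]
ee_rot: [-0.0, 0.985, -0.174, -0.001]
contact_force: [-0.2, 0.8, -1.0]
width: 0.0493
```

Run:
```python
from h import *
plan([.4951,-.2126,.165],-20.1,.03,step=.015,nmax=1,dec=4)
```

```text
t 17.42 pos [ 0.4935 -0.2108  0.1666] yaw -20.1 dist 0.0029 rows needed 1 F [-0.2  0.8 -1. ] w 0.0493
[0.03, 0.0021, 0.0012, 0.0016, 0.0, 0.002, 0.0] ,
```

Emit:
{"method": "apply_moves", "body": {
  "moves": [0.03,0.001,0.001,0.006,0,0.002,0,0.03,0,0,0.008,0,0,0,0.03,0,0,0.008,0,0,0,0.03,0,0,0.006,0,0,0,0.03,0,0,0.003,0,0,0,0.03,0,0,0,0,0,0,0.03,0,0,0,0,0,0,0.03,0,0,0,0,0,0]
}}

```text
clock: 18.08
position: [0.4939, -0.212, 0.1315]
ee_rot: [-0.0, 0.985, -0.174, -0.001]
contact_force: [0.4, -1.0, -0.9]
width: 0.0492
```

Run:
```python
from h import *
from rig import imaging
d=imaging.get_image("wrist"); np.savez("wrist9.npz",**d); cv2.imwrite("pics/wrist9.png",d["image"][:,:,::-1])
plan([.4951,-.2126,.07],-20.1,.03,step=.015,nmax=1,dec=4)
print(rect(cloudw(d),(.519,-.221),.094,.106,.03))
```

```text
t 18.13 pos [ 0.494  -0.2121  0.1316] yaw -20.1 dist 0.0617 rows needed 5 F [ 0.1  0.9 -0.6] w 0.0489
[0.03, 0.0003, 0.0, 0.0123, 0.0, 0.0, 0.0] ,
(4235, 516.8, -220.4, 50.9, 27.8, 69.8, 'z', 0.0994)
```

View pics/wrist9.png

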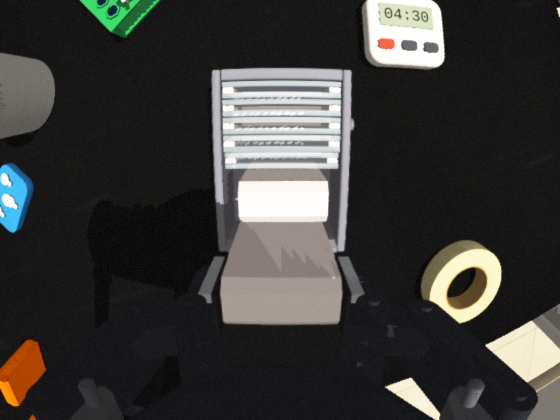

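Alignment is within about 1 mm in x. I'll keep lowering in small steps and watch the force.

Emit:
{"method": "apply_moves", "body": {
  "moves": [0.03,0.001,0,0.005,0,0,0,0.03,0,0,0.006,0,0,0,0.03,0,0,0.006,0,0,0,0.03,0,0,0.006,0,0,0,0.03,0,0,0.003,0,0,0,0.03,0,0,0,0,0,0,0.03,0,0,0,0,0,0,0.03,0,0,0,0,0,0]
}}

```text
clock: 18.8
position: [0.4952, -0.2126, 0.1031]
ee_rot: [0.0, 0.985, -0.174, -0.0]
contact_force: [0.2, -0.2, -2.5]
width: 0.0491
```

Run:
```python
from h import *
plan([.4951,-.2126,.07],-20.1,.03,step=.015,nmax=1,dec=4)
```

```text
t 18.8 pos [ 0.4952 -0.2126  0.1031] yaw -20.1 dist 0.0331 rows needed 3 F [ 0.2 -0.2 -2.5] w 0.0491
[0.03, -0.0, 0.0, 0.011, 0.0, 0.0, 0.0] ,
```

Dead on, with no contact load. Foot is at 44 mm, inside the walls. Going down further.

Emit:
{"method": "apply_moves", "body": {
  "moves": [0.03,0,0,0.004,0,0,0,0.03,0,0,0.006,0,0,0,0.03,0,0,0.007,0,0,0,0.03,0,0,0.006,0,0,0,0.03,0,0,0.004,0,0,0,0.03,0,0,0.002,0,0,0,0.03,0,0,0,0,0,0,0.03,0,0,0,0,0,0]
}}

```text
clock: 19.47
position: [0.4953, -0.2126, 0.0709]
ee_rot: [0.0, 0.985, -0.174, -0.0]
contact_force: [0.0, 1.1, -0.6]
width: 0.0494
```

Run:
```python
from h import *
plan([.4951,-.2126,.069],-20.1,.03,step=.015,nmax=1,dec=4)
```

```text
t 19.47 pos [ 0.4953 -0.2126  0.0709] yaw -20.1 dist 0.002 rows needed 1 F [ 0.   1.1 -0.6] w 0.0494
[0.03, -0.0002, 0.0, 0.0019, 0.0, 0.0, 0.0] ,
```

Emit:
{"method": "apply_moves", "body": {
  "moves": [0.03,0,0,0.002,0,0,0,0.03,0,0,0.002,0,0,0,0.03,0,0,0.001,0,0,0,0.03,0,0,0,0,0,0,0.03,0,0,0,0,0,0,0.03,0,0,0,0,0,0,0.03,0,0,0,0,0,0,0.03,0,0,0,0,0,0]
}}

```text
clock: 20.13
position: [0.4963, -0.2131, 0.0693]
ee_rot: [0.001, 0.985, -0.174, 0.001]
contact_force: [0.0, -0.3, -1.0]
width: 0.049
```

Run:
```python
from h import *
plan([.4951,-.2126,.069],-20.1,.03,step=.015,nmax=1,dec=4)
```

```text
t 20.13 pos [ 0.4963 -0.2131  0.0693] yaw -20.1 dist 0.0013 rows needed 1 F [ 0.  -0.3 -1. ] w 0.049
[0.03, -0.0013, -0.0001, 0.0003, 0.001, -0.003, 0.0] ,
```

Foot is at about 10.2 mm, essentially on the floor. One light press, then release and rise.

Emit:
{"method": "apply_moves", "body": {
  "moves": [0.03,0,0,0.001,0,0,0,0.03,0,0,0.001,0,0,0,0.068,0,0,0,0,0,0,0.068,0,0,0,0,0,0,0.068,0,0,0,0,0,0,0.068,0,0,0,0,0,0,0.068,0,0,-0.006,0,0,0,0.068,0,0,-0.012,0,0,0]
}}

```text
clock: 20.8
position: [0.4961, -0.213, 0.0861]
ee_rot: [0.0, 0.985, -0.174, 0.001]
contact_force: [-0.6, 0.8, 1.0]
width: 0.068
```

Emit:
{"method": "apply_moves", "body": {
  "moves": [0.075,0,0,-0.02,0,0,0,0.08,0,0,-0.025,0,0,0,0.08,0,0,-0.025,0,0,0,0.08,0,0,-0.02,0,0,0,0.08,-0.01,0,-0.01,0,0,0,0.08,-0.01,0,0,0,0,0,0.08,-0.01,0,0,0,0,0,0.08,0,0,0,0,0,0]
}}

```text
clock: 21.47
position: [0.4647, -0.2013, 0.192]
ee_rot: [0.0, 0.985, -0.174, 0.0]
contact_force: [0.7, -0.3, -0.3]
width: 0.0801
```

Run:
```python
from ch import *
from rig import imaging, manip
for n in ("wrist","top","scene"):
    d=imaging.get_image(n); np.savez(f"{n}10.npz",**d); cv2.imwrite(f"pics/{n}10.png",d["image"][:,:,::-1])
W,P,X,Y,Z=fit("wrist10.npz",O=(.5061,-.2166),yaw=-20.1)
m=(W["range_z"]>0)&(Z>92)&(Z<108)&(abs(X)<60)&(abs(Y)<60)
print(np.percentile(X[m],[1,50,99]),np.percentile(Y[m],[1,50,99]))
for lo,hi in((-30,0),(1,30)):
    k=m&(X>lo)&(X<hi); zt=Z[k]; print(len(zt),np.median(zt),np.percentile(zt,95),np.percentile(X[k],[2,98]),np.percentile(Y[k],[2,98]))
print([(a,int(np.median(Z[(W["range_z"]>0)&(abs(X-a)<1)&(abs(Y)<20)]))) for a in range(-36,40,2) if ((abs(X-a)<1)&(abs(Y)<20)).any()])
PT=cloud(load("top10.npz"));print("thin",rect(PT,(.4755,.3106),.084,.1), "before",rect(cloud(load("top0.npz")),(.4755,.3106),.084,.1))
print(manip.get_state()["position"],manip.get_state()["contact_force"])
```

```text
[-22.56081213   1.7928417   24.79634287] [-24.377677     0.05784327  24.54850865]
2016 99.35859451206966 100.71411200516118 [-22.58452744  -0.46810386] [-23.4276335   24.23140445]
2251 99.35996187049433 100.84058002635433 [ 1.77850508 24.78540335] [-24.3634275   23.82413398]
[(-36, 55), (-34, 272), (-32, 277), (-30, 287), (-28, 279), (-26, 282), (-24, 290), (-22, 96), (-20, 97), (-18, 99), (-16, 99), (-14, 99), (-12, 99), (-10, 99), (-8, 99), (-6, 99), (-4, 99), (-2, 97), (0, 95), (2, 95), (4, 97), (6, 99), (8, 99), (10, 99), (12, 99), (14, 99), (16, 99), (18, 99), (20, 99), (22, 98), (24, 96), (26, 55), (28, 54), (30, 16), (32, 16), (34, 54), (36, 54), (38, 59)]
thin (206, 475.7, 311.0, 12.7, 49.2, 2.0, 'z', 0.0916) before (206, 475.5, 310.6, 12.6, 49.2, 2.1, 'z', 0.0918)
[ 0.46689632 -0.20241163  0.19165773] [-0.57805946 -0.15486618 -0.8379079 ]
```

View pics/wrist10.png

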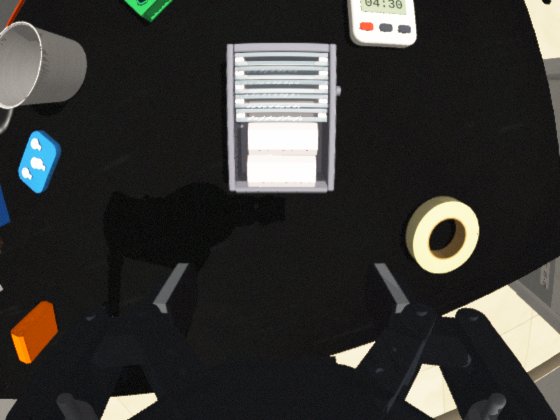

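View pics/top10.png

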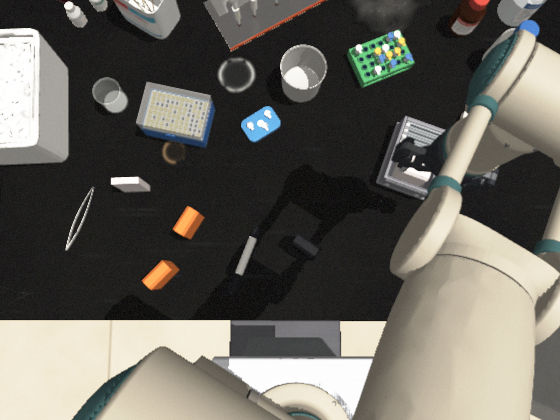

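Both plates stand side by side at (283,137) and (282,170) in the wrist view. Their tops are level at 99.4 mm (the table reads -0.5 mm here), which puts the feet on the 10 mm floor. The gripper is clear. Handing in.

```bash
python3 -c "
from rig import workorder
print(workorder.sign_off())"
```

```text
the job is handed in; nothing more can be done
None
```

I set the two thick white plates upright in the chamber gap, first one against the cassettes and then the other against the front wall, and handed the job in after about 22 s of the 58 s. `sign_off` reports no verdict.

**Last checks, from the wrist camera before hand-in:**
- **Height:** both plate tops read 99.4 mm with the table reading about −0.5 mm, so both feet are on the 10 mm floor.
- **Position:** the plate centres are at about x = −11.5 and +13.3 mm and y ≈ 0 in the chamber frame.
- **Upright:** the plate tops are flat and level.
- **Thin plate:** it is within 1 mm of where it started and still standing, and the black and orange look-alikes were not touched.
- **Gripper:** it is clear of everything, at about 190 mm height.

**Disagreements:**
- My first estimate of the chamber's position was about 3.5 mm off along its x axis. The wrist view and touching the first plate against the cassettes corrected it.
- Small arm moves overshot or drifted by up to 12 mm, so I re-measured and corrected before each grasp and insertion.
- The scene and top cameras differed by 2–3 mm, so I relied on the wrist view.

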